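# Hang the juice pail and hold the lemon squeezer's lever level

## Task

Hang the small steel pail by its handle on the hook at the front of the lemon squeezer, so that it hangs free under the spout, and let go of it. Only then push the squeezer's spring-loaded lever down with the fingers until the lever is level, without forcing it well past level, and keep holding it there: the program finishes while the fingers still hold the lever level. Leave the other things on the counter where they stand.

Things in the scene. Friction and masses are not known exactly. Their poses are not given: they have to be found in the camera images.
- pail: Open steel pail, 68 mm wide, 52 high, about 0.16 kg. Origin: centre of underside, z up. Rigid strap handle (12 wide along x, 4 thick) in its y-z plane: leans in from the rim to two upright legs, 80 to 124 mm above the underside, outer faces 44 mm apart along y (grip these from outside, about 104 mm up), then a roof-shaped top: peak inside 134, outside 139 mm up. Same after a half turn.
- pail_bail (a point): Underside of the peak of the pail's handle, 134 mm above the pail's underside on its axis; this rests on the hook.
- press: Plastic lemon squeezer fixed to the counter, base 120 x 200 x 12 mm. Origin: centre of base underside, z up. Hook and spout point to its -x, the lever to its +y. Bowl 92 mm across, 118 to 165 mm high, over the origin. A chute (spout) 20 mm wide under the hook runs from the bowl to x = -105, its end 110 to 116 mm high. Hinge post 198 mm high at y = -70 mm.
- hook_seat (a point): Top of the steel hook bar (8 mm thick, level, along the squeezer's x), mid-place for the handle; in the squeezer's frame x -120, y 0, z 159 mm, same axes. Free for about 31 mm of bar between a 16 mm thick collar ending at x -105 and the upturned tip (inner face x -136, outer -144, top 16 mm above this point). The seated pail's underside is 25 mm above the counter.
- lever (a joint): Angle (rad) of the spring-loaded lever: 0 at rest (raised 0.5 above level), grows as pressed down, 0.5 = level, end stop 0.75. Turns about an axis along the squeezer's x through point lever_hinge. The preloaded spring (2 N m/rad) returns it when let go; at level it takes about 8 N down on the handle plate.
- lever_hinge (a point): The lever's hinge axis, at x = 0, y = -65, z = 185 mm in the squeezer's frame; axes as the squeezer's.
- lever_pad (a point): Point to press: top face of the flat handle plate (36 mm wide, 16 thick) at the lever's free end, 190 mm from the hinge along the lever and 8 mm above its centreline, which passes through the hinge. At level it is at y +125, z 193 mm in the squeezer's frame, x 0. The plate reaches from 150 to 225 mm from the hinge.
- katoris: Stack of three steel katoris (small bowls), 88 mm across, 54 mm high. Bystander. Origin: centre of underside.
- grater: Round white ceramic ginger grater, 100 mm across with a small ear, 14 mm high. Bystander. Origin: centre of underside.
- spoon_rest: Wooden spoon rest 210 x 75 x 21 mm. Bystander. Origin: centre of underside.
- pickle_jar: Glass jar with steel lid, 76 mm across, 110 mm high. Bystander. Origin: centre of underside.
- oil_bottle: Amber glass bottle, 60 mm across, 170 mm high. Bystander. Origin: centre of underside.
There are look-alikes about, which are no part of the job. Leave any green look-alike of the pail alone.

How it is judged:
On the way, in this order (a step that is already met when the one before it is completed fails the run):
1. the pail hangs by its handle on the squeezer's hook, let go and at rest (distance between pail_bail and hook_seat below 0.022 m and contact force between pail and press above 0.6 N and contact force between pail and the fingers below 0.1 N and height (world z) of pail above 0.012 m and angle between pail's own z axis and vertical below 0.2 rad and linear speed of pail below 0.06 m/s), for 0.3 s.
2. the lever is held level by the fingers, the pail still hanging (all of step 1 and value of joint lever between 0.42 and 0.58 rad and contact force between the fingers and press above 3 N), for 0.5 s.
At the end, for the whole second after the job is handed in: The pail hangs on the hook (handle peak within 22 mm of the hook seat, clear of the counter, upright within 0.2 rad, slower than 0.06 m/s, carried by the squeezer and not touched by the fingers) and the lever is held between 0.42 and 0.58 rad (0.5 = level) by the fingers with more than 3 N (all of step 2); the arm keeps its last pose, push and grip.
It fails at once if the lever is forced well past level (over 0.67 rad) (value of joint lever above 0.67 rad).
It fails at once if the lever is pressed while the pail is not on the hook (value of joint lever above 0.2 rad and distance between pail_bail and hook_seat above 0.04 m).
It fails at once if another thing on the counter is shifted by more than 30 mm (distance of any of katoris, grater, spoon_rest, pickle_jar, oil_bottle from where it was at the start of the episode above 0.03 m).
It also fails if it takes over 54 s, if anything falls off the work surface, if the arm or the gripper's body presses on something with over 40 N, if the wrist force passes 120 N, or if a joint passes its speed limit or range.

## Robot

A 6-joint arm with a two-finger parallel gripper is mounted at the origin on the work surface. World frame = base frame: x ahead of the robot, y to its left, z up, the work surface at z = 0. Lengths are in m, angles in rad, forces in N, time in s.
With the tool pointing down it reaches from about 0.425 to 0.95 m from the base axis. Payload 14.7 kg.
Tool frame: the origin (TCP) lies at the very end of the fingers, on their centre line; the grasp point (between the pads) lies 19 mm behind it (pinch_z is the z of the grasp point in the tool frame, in m); z points along the fingers, y is the line along which they close (so a half turn about z gives the same grasp; the last joint's range is limited). The gripper opens to 85 mm and grips with 20 to 120 N. Pads are 22 mm wide; open, the fingers measure 114 mm over their backs; the gripper's body (76 mm by 85 mm) begins 54 mm behind the grasp point. The pads swing forward as they close: fully open they stand 13 mm farther back than shut.
Start: joints at [-1.196, 0.48, 1.596, -0, 1.065, -0.047], TCP at [0.266, -0.593, 0.231] pointing down, gripper open.
Joint ranges: [-2.75, 2.75], [-0.82, 2.05], [0.23, 2.67], [-1.56, 4.7], [0.09, 2.69], [-2.92, 2.92]. Speed limits (rad/s): [1.89, 1.89, 2.39, 3.01, 3.01, 3.01].

## Interface

Orientations are given as a rotation vector (axis times angle).
In Python, from bench import * gives the robot as it stands.
- The arm moves only by the tool apply_moves, never from a script. Its argument "deltas" is a list of rows, each a list of 5 numbers: the shift along the tool's x, y, z in cm, then the turn about the tool's z in degrees, then the opening, from 0 (shut) to 1 (fully open). In form: [[x, y, z, twist, gripper], ...]. A call has 1 to 8 rows; each row shifts and turns the commanded pose from where the row before left it, along the tool's axes as they then stand; what a row does not reach is not made up. A row lasts 1/8 s, in which the tool goes at most 62.5 mm and 10.7 degrees, less where a joint would pass 70% of its speed; a pose out of reach is approached as far as the arm can. A call is refused whole if a number of a shift passes 6.25 or a number of a turn 10.7, either way. A call with a gripper value outside its range is refused whole. The fingers move at their own pace and stop on an object; "newtons" is the grip in N (left out, the last holds). Time passes only in rows, so rows that do not move let the fingers close. It gives the time, the measured TCP pose, the force, the opening and the grip force at its end, in the units of the state.
- get_obs(): the state, without advancing time (a new reading comes with each control period).
- camera(name): name is "scene" or "top" or "wrist"; returns a dict with "img" (400x640x3 uint8, red, green, blue), "fx", "fy", "cx", "cy" (pixels), "world_from_camera" (4x4, takes a point from camera to world coordinates); the wrist camera has in their place "T_tool_cam" (4x4, takes a point from camera to tool coordinates, whose origin is the TCP and whose axes are the flange's). Camera axes: x right, y down, z forward; pixel columns grow to the right and rows downward; lengths in m; the calibration is good to about 2 mm. A picture is of the moment at which its call begins: read the wrist's pose just before it. There is no depth.
- close_job(): hands the job in; it is judged then, once.
The state is a dict: "t": time; "qpos": joint angles; "joint_vel": joint speeds; "tau": joint torques, N m; "tcp_pos": TCP position; "eef_rot": TCP orientation; "force": force on the tool from outside, world axes, zero at the start; "wrist_torque": the same for the moment, N m; "width": finger opening in m; "grasp_force": force on a finger pad.
Only numpy, scipy, OpenCV 4.12 (cv2) and the standard library are available. Lean on these libraries where they do the work, as an engineer would, in place of code of your own. Each camera call takes 0.05 s, during which the arm holds its last target. There are 200 camera calls.

## Working session

There is one attempt and no reset: what is moved stays moved. The work goes in short steps, Python scripts to look and compute and a tool call to move; the robot and the scene stay as the last step left them, time stands still between calls to the robot, and variables do not carry over. Pictures are saved under pics/ and viewed, at most 11 in all, crops included, and the job is handed in when it is done.

Besides the shell and the picture viewer there is one more tool, called as a command line: name --pt "numbers of a row" for each row, then --argument value for the rest. apply_moves: Moves the arm, as the interface text tells. Its arguments: {"type":"object","properties":{"deltas":{"type":"array"},"newtons":{"type":"number"}},"required":["deltas"]}

```bash
mkdir -p pics; python3 - <<'E'
from bench import *
import cv2,numpy as np
for n in("scene","top"):
    c=camera(n);cv2.imwrite(f"pics/{n}0.png",c["img"][:,:,::-1]);print(n,c["fx"],c["fy"],c["cx"],c["cy"],np.round(c["world_from_camera"],4).tolist())
o=get_obs();print(o)
E
```

```text
scene 364.3775269059448 364.3775269059448 318.9586089706393 200.0624318668385 [[-0.4393, 0.545, -0.7141, 1.1975], [0.8982, 0.2511, -0.3609, 0.3012], [-0.0174, -0.7999, -0.5998, 0.7806], [0.0, 0.0, 0.0, 1.0]]
top 449.3611611892043 449.3611611892043 313.78792623951387 204.995319760043 [[0.0166, -0.9981, 0.0588, 0.4062], [-0.9999, -0.0168, -0.0026, -0.0627], [0.0036, -0.0588, -0.9983, 1.7582], [0.0, 0.0, 0.0, 1.0]]
{'t': 0.1, 'qpos': array([-1.19561898e+00,  4.80780053e-01,  1.59684504e+00, -2.00993350e-05,
        1.06506158e+00, -4.65782387e-02]), 'joint_vel': array([-0.0010217 , -0.00114323,  0.00026614, -0.0011481 , -0.00027354,
       -0.00092946]), 'tau': array([ 1.14868581e-03, -9.52258301e+01, -4.31039464e+01, -2.20225672e-05,
        5.20052781e-03,  4.11921940e-05]), 'tcp_pos': array([ 0.26597338, -0.5926781 ,  0.23071672]), 'eef_rot': array([-3.07094291e+00, -6.57382572e-01,  3.08210836e-04]), 'force': array([ 0.92929595, -0.3182608 ,  0.40013466]), 'wrist_torque': array([ 0.0133918 , -0.074108  , -0.02917308]), 'grasp_force': 0.0, 'width': 0.0851497788161329}
```

View pics/scene0.png

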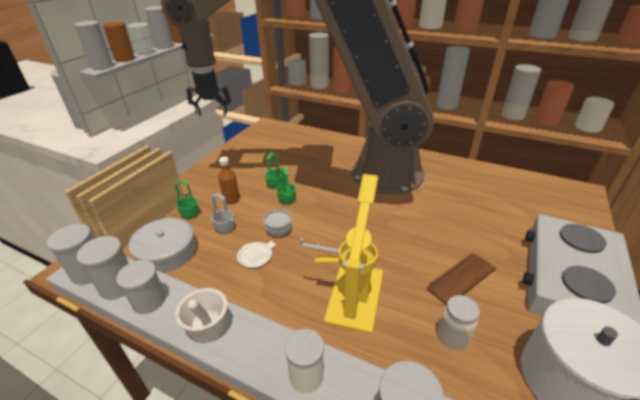

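View pics/top0.png

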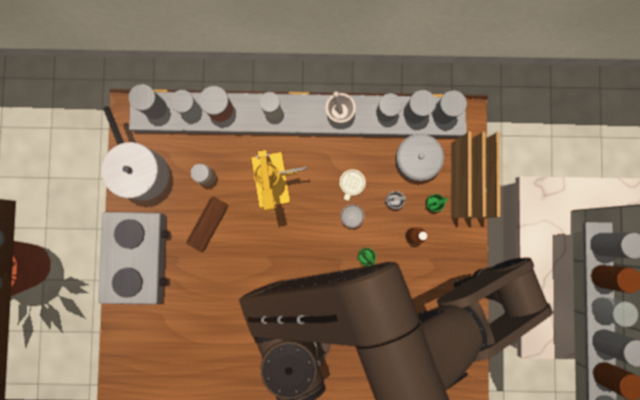

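The scene view shows one bare steel pail at (222,217), and green look-alikes at (187,205), (276,178) and (286,192). In the top view the steel pail is at (395,200), with green ones at (435,203) and (367,257). The steel pail is the one meant, since it's the only grey one with a handle. The squeezer is yellow at top (270,180), with its hook pointing right to (305,170). I'll confirm both in one enlarged crop.

```bash
cat > h.py <<'E'
import numpy as np,cv2
from bench import *
from scipy.spatial.transform import Rotation as R
def cam(n):
    o=get_obs(); c=camera(n)
    if n=="wrist":
        T=np.eye(4);T[:3,:3]=R.from_rotvec(o["eef_rot"]).as_matrix();T[:3,3]=o["tcp_pos"];c["T"]=T@c["T_tool_cam"]
    else: c["T"]=c["world_from_camera"]
    return c
def ray(c,p):
    d=c["T"][:3,:3]@np.array([(p[0]-c["cx"])/c["fx"],(p[1]-c["cy"])/c["fy"],1]);return c["T"][:3,3],d/np.linalg.norm(d)
def plane(c,p,z):
    o,d=ray(c,p);return o+d*(z-o[2])/d[2]
def tri(c1,p1,c2,p2):
    o1,d1=ray(c1,p1);o2,d2=ray(c2,p2)
    s=np.linalg.lstsq(np.c_[d1,-d2],o2-o1,rcond=None)[0];a=o1+d1*s[0];b=o2+d2*s[1]
    return (a+b)/2,np.linalg.norm(a-b)
def proj(c,X):
    q=c["T"][:3,:3].T@(np.asarray(X)-c["T"][:3,3]);return np.array([c["fx"]*q[0]/q[2]+c["cx"],c["fy"]*q[1]/q[2]+c["cy"]])
E
python3 - <<'E'
from h import *
t=cv2.imread("pics/top0.png");s=cv2.imread("pics/scene0.png")
f=lambda im,x,y,w,h,k:cv2.resize(im[y:y+h,x:x+w],(w*k,h*k),interpolation=cv2.INTER_CUBIC)
a=np.hstack([f(t,235,140,80,75,5),f(t,365,165,80,75,5)]) 
b=np.hstack([f(s,290,165,100,55,4)*1,f(s,165,180,100,55,4)])
b2=cv2.resize(b,(800,220))
cv2.imwrite("pics/crop1.png",np.vstack([a,b2]))
E
```

```text
(no output)
```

View pics/crop1.png

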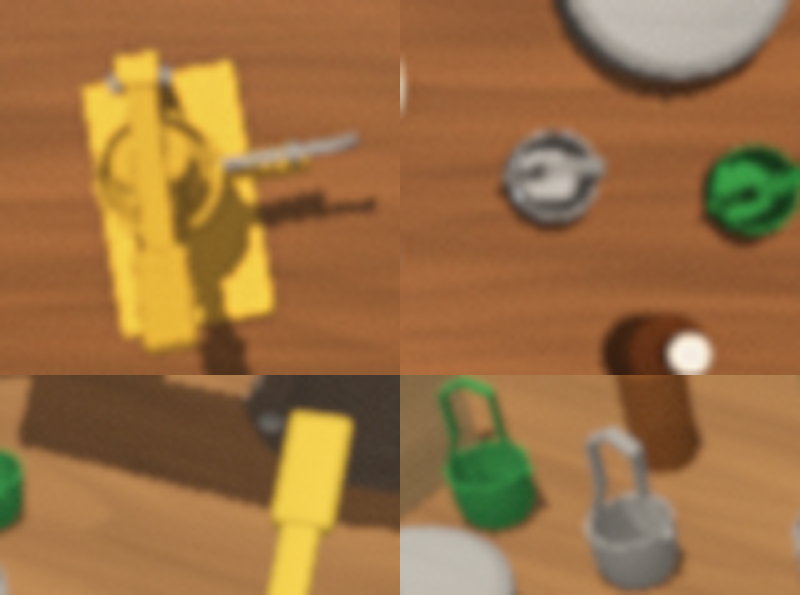

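The crop confirms it: the steel pail sits at top (395.6,200.6) with its rim and handle visible, and the look-alike beside it is green. The hook bar runs from top (280.6,173) to (306,167.5), and all four base corners are visible.

```bash
python3 - <<'E'
from h import *
T=cam("top");S=cam("scene");np.set_printoptions(precision=4,suppress=True)
f=lambda x,y:(235+x/5,140+y/5)
P=[plane(T,f(*q),.012) for q in((83,90),(235,62),(273,310),(125,335))]
c=np.mean(P,0);print("base c",c,[np.linalg.norm(P[i]-P[(i+1)%4]) for i in range(4)])
ly=(P[2]+P[3]-P[0]-P[1])/2;ly/=np.linalg.norm(ly);hx=(P[1]+P[2]-P[0]-P[3])/2;hx/=np.linalg.norm(hx);print("+y",ly,"hook dir",hx)
a,b=plane(T,f(228,165),.159),plane(T,f(355,138),.165);d=(b-a)[:2];print("hook",a,b,d/np.linalg.norm(d))
print("hookseat pred",c+.12*hx)
# scene hook tip grey
print("tri hook tip",tri(T,f(355,138),S,(302,240)))
print("pail rim",plane(T,(395.6,200.6),.052))
print("handle line",plane(T,(389.5,202),.11),plane(T,(404.5,197),.11))
print("tri peak",tri(T,(397.5,199),S,(218,195)))
E
```

```text
base c [0.6049 0.1022 0.012 ] [np.float64(0.12094440479754696), np.float64(0.19713328073755976), np.float64(0.11670627782625775), np.float64(0.19512966955058053)]
+y [-0.9835 -0.1811  0.    ] hook dir [ 0.1918 -0.9814  0.    ]
hook [0.6132 0.0538 0.159 ] [ 0.6333 -0.0369  0.165 ] [ 0.217  -0.9762]
hookseat pred [ 0.628  -0.0156  0.012 ]
tri hook tip (array([ 0.6321, -0.0354,  0.1674]), np.float64(0.0034542662994223538))
pail rim [ 0.5288 -0.3784  0.052 ]
handle line [ 0.5191 -0.3453  0.11  ] [ 0.5384 -0.4004  0.11  ]
tri peak (array([ 0.5315, -0.3736,  0.1341]), np.float64(0.008602314817257956))
```

apply_moves --pt "4.1 -1.1 -0.5 0 1" --pt "4.1 -1.1 -0.5 0 1" --pt "4.1 -1.1 -0.5 0 1" --pt "4.1 -1.1 -0.5 0 1" --pt "4.1 -1.1 -0.5 0 1" --pt "4.1 -1.1 -0.5 0 1" --pt "4.1 -1.1 -0.5 0 1" --pt "4.1 -1.1 -0.5 0 1"

```text
t: 1.2
tcp_pos: [0.5303, -0.3774, 0.2713]
eef_rot: [-3.072, -0.658, 0.0]
force: [0.5, -0.4, -0.1]
width: 0.0857
grasp_force: 0.0
```

apply_moves --pt "0 0 0 0 1" --pt "0 0 0 0 1" --pt "0 0 0 0 1"

```text
t: 1.58
tcp_pos: [0.5285, -0.3791, 0.2711]
eef_rot: [-3.072, -0.656, 0.001]
force: [-0.4, -0.5, 0.6]
width: 0.0854
grasp_force: 0.0
```

```bash
python3 - <<'E'
from h import *
np.set_printoptions(precision=4,suppress=True)
c=cam("wrist");cv2.imwrite("pics/w1.png",c["img"][:,:,::-1]);o=get_obs();print(o["tcp_pos"],R.from_rotvec(o["eef_rot"]).as_matrix(),c["fx"],c["T_tool_cam"],proj(c,[.53,-.376,.139]))
t=cam("top");cv2.imwrite("pics/top1.png",t["img"][:,:,::-1])
E
```

```text
[ 0.5285 -0.3792  0.2712] [[ 0.9128  0.4083 -0.0003]
 [ 0.4083 -0.9128  0.0001]
 [-0.0002 -0.0002 -1.    ]] 313.6196185744651 [[ 0.     -0.9514 -0.3081  0.079 ]
 [ 1.      0.0002 -0.0005  0.    ]
 [ 0.0006 -0.3081  0.9514 -0.1431]
 [ 0.      0.      0.      1.    ]] [312.2024 186.4427]
```

View pics/w1.png

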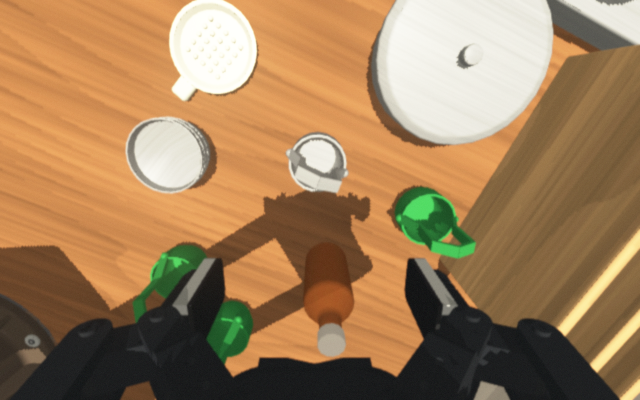

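The wrist view shows the pail rim centred at about (318,162), its handle top near (319,183) running slightly tilted, and the oil bottle at (330,300). I'll enlarge it to get the handle angle.

```bash
python3 - <<'E'
import cv2
im=cv2.imread("pics/w1.png")[125:200,270:370];cv2.imwrite("pics/w1c.png",cv2.resize(im,(800,600),interpolation=cv2.INTER_CUBIC))
E
```

```text
(no output)
```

View pics/w1c.png

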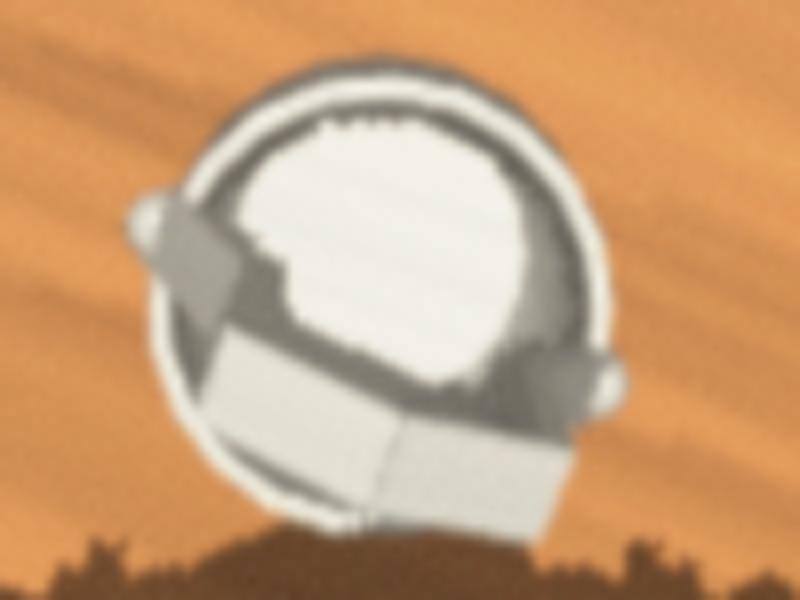

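```bash
python3 - <<'E'
from h import *
np.set_printoptions(precision=4,suppress=True)
c=cam("wrist");t=cam("top");s=cam("scene")
f=lambda x,y:(270+x/8,125+y/8)
a,b=plane(c,f(216,364),.128),plane(c,f(558,492),.128);m=plane(c,f(388,460),.139)
print("roof",a,b,(a+b)/2,np.linalg.norm(a-b),np.degrees(np.arctan2(*(b-a)[1::-1])),"peak",m)
e,g=plane(c,f(150,225),.052),plane(c,f(607,383),.052);print("ears",(e+g)/2,np.degrees(np.arctan2(*(g-e)[1::-1])),np.linalg.norm(g-e))
print("rim",plane(c,f(382,300),.052))
print("tri peak w/scene",tri(c,f(388,460),s,(218,195)))
print("tri rim w/ top",tri(c,f(382,300),t,(395.6,200.6)))
print("bottle cap",tri(c,(331,338),t,(423,236)),plane(c,(331,338),.17))
E
```

```text
roof [ 0.5356 -0.358   0.128 ] [ 0.5379 -0.401   0.128 ] [ 0.5367 -0.3795  0.128 ] 0.043065769094741746 -86.91557906023924 peak [ 0.5358 -0.3797  0.139 ]
ears [ 0.5362 -0.3795  0.052 ] -85.16982887068494 0.07087024783141203
rim [ 0.5369 -0.3794  0.052 ]
tri peak w/scene (array([ 0.5334, -0.3796,  0.1331]), np.float64(0.0027641376887904004))
tri rim w/ top (array([ 0.5313, -0.383 ,  0.022 ]), np.float64(0.0020333520540139274))
bottle cap (array([ 0.3965, -0.4571,  0.155 ]), np.float64(0.0012749956854502403)) [ 0.4082 -0.4501  0.17  ]
```

apply_moves --pt "0.7 0.4 2 10 1" --pt "0 0 3 10 1" --pt "0 0 4 0 1" --pt "0 0 4 0 1" --pt "0 0 3 0 1" --pt "0 0 2 0 1" --pt "0 0 0.8 0 1" --pt "0 0 0 0 1"

```text
t: 2.82
tcp_pos: [0.5375, -0.3794, 0.0835]
eef_rot: [3.139, 0.114, 0.0]
force: [-0.1, -0.2, -0.6]
width: 0.0854
grasp_force: 0.0
```

apply_moves --pt "0 0 0 0 0" --pt "0 0 0 0 0" --pt "0 0 0 0 0" --pt "0 0 0 0 0" --pt "0 0 0 0 0" --pt "0 0 0 0 0" --pt "0 0 0 0 0" --newtons 40

```text
t: 3.7
tcp_pos: [0.5378, -0.3794, 0.0842]
eef_rot: [3.139, 0.114, 0.002]
force: [-0.6, 1.0, 6.8]
width: 0.0433
grasp_force: 40.5
```

apply_moves --pt "0 0 -2 0 0" --pt "0 0 -4 0 0" --pt "0 0 -5 0 0" --pt "1.0 -2.0 -2.5 0 0" --pt "2.4 -4.4 0 0 0" --pt "2.4 -4.4 0 0 0" --pt "2.4 -4.4 0 0 0" --pt "2.4 -4.4 0 0 0"

```text
t: 4.7
tcp_pos: [0.6295, -0.1746, 0.2199]
eef_rot: [3.139, 0.114, 0.002]
force: [-0.2, -0.9, -2.5]
width: 0.0437
grasp_force: 41.6
```

apply_moves --pt "1.6 -3.0 0 -9.7 0" --pt "0.5 -1.0 0 -9.7 0" --pt "0 0 0 -9.7 0" --pt "0 0 0 -9.7 0" --pt "0 0 0 -9.7 0" --pt "0 0 0 -9.7 0" --pt "0 0 0 -9.7 0" --pt "0 0 0 -9.7 0"

```text
t: 5.7
tcp_pos: [0.6451, -0.1341, 0.2197]
eef_rot: [2.369, 2.062, 0.001]
force: [-0.7, 0.4, -2.6]
width: 0.0436
grasp_force: 41.6
```

apply_moves --pt "0 0 0 -9.7 0" --pt "0 0 0 -9.7 0" --pt "0 0 0 0 0" --pt "0 0 0 0 0"

```text
t: 6.2
tcp_pos: [0.6451, -0.1341, 0.219]
eef_rot: [1.999, 2.423, 0.0]
force: [-1.2, -0.5, -2.3]
width: 0.0434
grasp_force: 41.6
```

```bash
python3 - <<'E'
from h import *
t=cam("top");s=cam("scene");w=cam("wrist")
for n,c in(("t2",t),("s2",s),("w2",w)):cv2.imwrite(f"pics/{n}.png",c["img"][:,:,::-1])
f=lambda im,x,y,w,h,k:cv2.resize(im[y:y+h,x:x+w,::-1],(w*k,h*k),interpolation=cv2.INTER_CUBIC)
a=np.hstack([f(t["img"],230,140,100,75,4),f(s["img"],255,190,133,100,3)[:300,:399]])
b=cv2.resize(w["img"][:,:,::-1],(480,300))
cv2.imwrite("pics/c2.png",np.vstack([a[:,:799],np.hstack([b,np.zeros((300,319,3),np.uint8)])]))
E
```

```text
(no output)
```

View pics/c2.png

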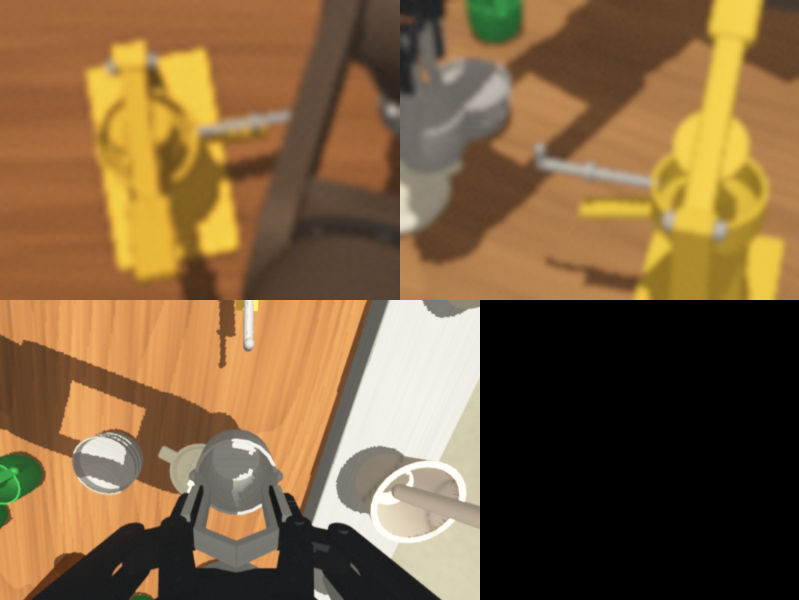

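The top-left panel shows the hook partly hidden by the arm. The scene panel has the hook tip at full (301.7,240.7), and the wrist panel has it at full (332,62). The pail hangs in the fingers with its rim where I'd expect it. Next I'll measure the tip and bar direction, and check that the pail is upright.

```bash
python3 - <<'E'
from h import *
np.set_printoptions(precision=4,suppress=True)
w=cam("wrist");s=cam("scene");t=cam("top");o=get_obs();p=o["tcp_pos"]
M=R.from_rotvec(o["eef_rot"]).as_matrix();print(p,"x",M[:,0],"y",M[:,1])
print("tip w/scene",tri(w,(332,60),s,(301.7,240.7)))
print("tip w plane .17",plane(w,(332,60),.17))
# grey hook mask in wrist rows 0..70
im=w["img"].astype(int);hsv=cv2.cvtColor(w["img"],cv2.COLOR_RGB2HSV)
for r in range(4,70,6):
    x=np.where((hsv[r,290:370,1]<60)&(hsv[r,290:370,2]>90))[0]
    if len(x): print(r,290+x.min(),290+x.max(),plane(w,(290+x.mean()+.5,r),.159)[:2])
# pail: expected scene pixels
for z in(-.084,-.032,.05):print(z,proj(s,p+[0,0,z]))
c=s["img"][170:280,225:345,::-1];cv2.imwrite("pics/s3.png",cv2.resize(c,(600,550),interpolation=cv2.INTER_CUBIC))
E
```

```text
[ 0.6451 -0.134   0.2183] x [-0.1928  0.9812  0.    ] y [ 0.9812  0.1928 -0.0001]
tip w/scene (array([ 0.6353, -0.0336,  0.1683]), np.float64(0.0018574744360373909))
tip w plane .17 [ 0.6358 -0.0345  0.17  ]
4 325 337 [ 0.6298 -0.0049]
10 326 337 [ 0.6307 -0.0077]
16 326 337 [ 0.6313 -0.0107]
22 325 337 [ 0.6316 -0.0137]
28 325 337 [ 0.6323 -0.0167]
34 325 337 [ 0.6329 -0.0198]
40 325 337 [ 0.6336 -0.0228]
46 325 337 [ 0.6342 -0.0259]
52 325 336 [ 0.6346 -0.0291]
58 325 338 [ 0.6359 -0.0322]
64 326 335 [ 0.636  -0.0355]
-0.084 [265.812  241.4303]
-0.032 [263.6237 226.1586]
0.05 [259.8499 199.8225]
```

View pics/s3.png

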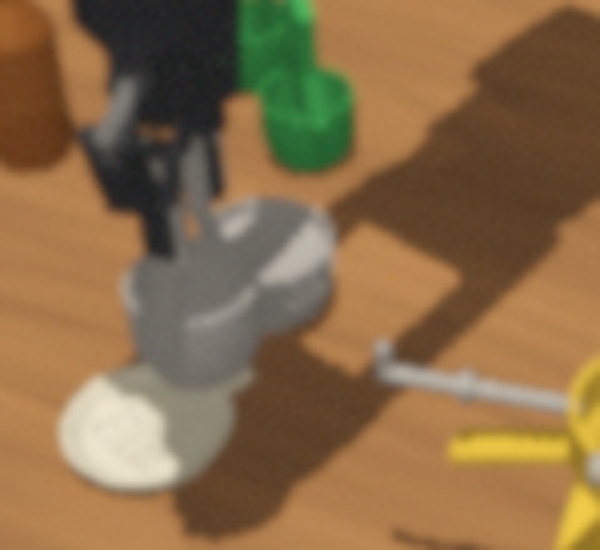

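apply_moves --pt "0 1.0 3 0 0" --pt "0 0 3 0 0" --pt "0 0 2 0 0" --pt "0 0 0.4 0 0" --pt "0 0 0 0 0" --pt "0 0 0 0 0" --pt "0 0 0 0 0"

```text
t: 7.38
tcp_pos: [0.6553, -0.1322, 0.1352]
eef_rot: [1.994, 2.426, 0.001]
force: [0.6, -0.4, -0.8]
width: 0.0435
grasp_force: 41.5
```

```bash
python3 - <<'E'
from h import *
np.set_printoptions(precision=4,suppress=True)
w=cam("wrist");s=cam("scene");o=get_obs();print(o["tcp_pos"],o["force"],o["width"])
hsv=cv2.cvtColor(w["img"],cv2.COLOR_RGB2HSV)
M=R.from_rotvec(o["eef_rot"]).as_matrix()
for r in range(2,120,6):
    x=np.where((hsv[r,280:380,1]<60)&(hsv[r,280:380,2]>90))[0]
    if len(x): print(r,280+x.min(),280+x.max(),(M.T@(plane(w,(280+x.mean()+.5,r),.159)-o["tcp_pos"]))[:2])
cv2.imwrite("pics/w4.png",w["img"][:,:,::-1])
E
```

```text
[ 0.6551 -0.1322  0.1349] [ 0.9305 -0.0718 -2.1401] 0.04311832701943654
2 303 324 [0.1093 0.0002]
8 303 324 [0.1075 0.0002]
14 303 324 [0.1058 0.0002]
20 301 325 [0.104 0.   ]
26 301 325 [0.1022 0.    ]
32 303 323 [0.1003 0.    ]
38 304 322 [0.0985 0.    ]
44 309 317 [0.0966 0.    ]
```

apply_moves --pt "2 0 0 0 0" --pt "2.5 0 0 0 0" --pt "2 0 0 0 0" --pt "2 0 0 0 0" --pt "2 0 0 0 0" --pt "1.5 0 0 0 0" --pt "0 0 0 0 0" --pt "0 0 0 0 0"

```text
t: 8.48
tcp_pos: [0.6318, -0.0147, 0.1343]
eef_rot: [1.994, 2.427, -0.0]
force: [0.8, -0.1, -2.7]
width: 0.0435
grasp_force: 41.6
```

```bash
python3 - <<'E'
from h import *
w=cam("wrist");s=cam("scene")
b=cv2.resize(w["img"][:,:,::-1],(480,300));c=cv2.resize(s["img"][190:290,265:371,::-1],(318,300),interpolation=cv2.INTER_CUBIC)
cv2.imwrite("pics/c5.png",np.hstack([b,c]))
E
```

```text
(no output)
```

View pics/c5.png

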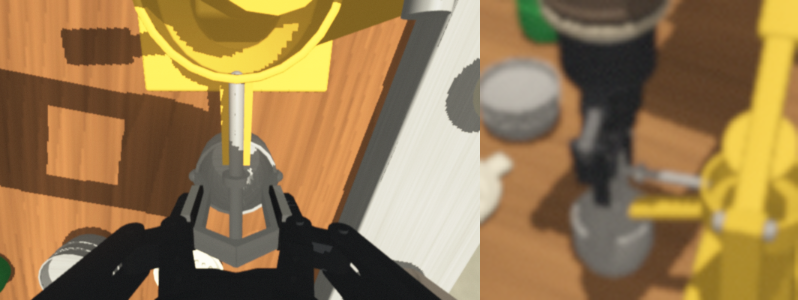

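The wrist view shows the bar entering centrally under the handle roof, with the handle peak at about (237,250). The pail is below the spout. Now I'll lower it.

apply_moves --pt "0 0 1 0 0" --pt "0 0 0.8 0 0" --pt "0 0 0.4 0 0" --pt "0 0 0 0 0" --pt "0 0 0 0 0"

```text
t: 9.2
tcp_pos: [0.6318, -0.0144, 0.1124]
eef_rot: [1.995, 2.427, 0.0]
force: [0.1, 0.2, -2.4]
width: 0.0435
grasp_force: 41.6
```

apply_moves --pt "0 0 0.2 0 0" --pt "0 0 0 0 0" --pt "0 0 0 0 0"

```text
t: 9.57
tcp_pos: [0.6317, -0.0144, 0.1104]
eef_rot: [1.995, 2.427, 0.0]
force: [-0.5, 0.1, -3.2]
width: 0.0432
grasp_force: 41.6
```

apply_moves --pt "0 0 0.2 0 0" --pt "0 0 0 0 0" --pt "0 0 0 0 0"

```text
t: 9.95
tcp_pos: [0.632, -0.0144, 0.1098]
eef_rot: [1.994, 2.426, 0.001]
force: [-6.5, 0.7, 20.1]
width: 0.0432
grasp_force: 43.9
```

Contact: it's seated. I'll ease off a little, then open slowly.

apply_moves --pt "0 0 -0.1 0 0" --pt "0 0 0 0 0" --pt "0 0 0 0 0.55" --pt "0 0 0 0 0.6" --pt "0 0 0 0 0.7" --pt "0 0 0 0 0.8" --pt "0 0 0 0 0.9" --pt "0 0 0 0 0.9"

```text
t: 10.95
tcp_pos: [0.6316, -0.0144, 0.1093]
eef_rot: [-1.995, -2.427, 0.0]
force: [0.4, -0.2, 0.1]
width: 0.0771
grasp_force: 0.0
```

```bash
python3 - <<'E'
from h import *
w=cam("wrist");s=cam("scene")
b=cv2.resize(w["img"][:,:,::-1],(480,300));c=cv2.resize(s["img"][190:290,265:371,::-1],(318,300),interpolation=cv2.INTER_CUBIC)
cv2.imwrite("pics/c6.png",np.hstack([b,c]));print(get_obs()["force"],get_obs()["width"])
E
```

```text
[0.06281119 0.50159538 0.1035874 ] 0.07679906611434277
```

View pics/c6.png

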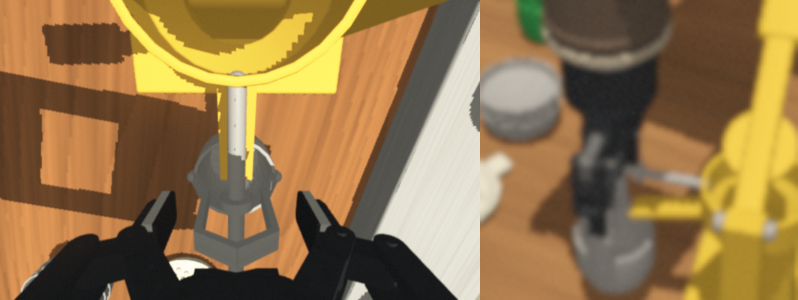

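The pail hangs on the hook with its handle peak behind the tip, and the fingers are clear on both sides. I'll rise straight up.

apply_moves --pt "0 0 -1 0 0.9" --pt "0 0 -2 0 0.9" --pt "0 0 -3 0 0.9" --pt "0 0 -4 0 0.9" --pt "0 0 -5 0 0.9" --pt "0 0 -5 0 0.9" --pt "0 0 -4 0 0.9" --pt "0 0 -2 0 0.9"

```text
t: 12.05
tcp_pos: [0.6321, -0.0144, 0.3729]
eef_rot: [1.993, 2.425, 0.003]
force: [-0.1, -0.9, -1.4]
width: 0.077
grasp_force: 0.0
```

apply_moves --pt "2 -1.9 0 0 0" --pt "2 -1.8 0 0 0" --pt "2 -1.8 0 0 0" --pt "2 -1.8 0 0 0" --pt "2 -1.8 0 0 0" --pt "2 -1.9 0 0 0" --pt "0 0 0 0 0" --pt "0 0 0 0 0"

```text
t: 13.05
tcp_pos: [0.5009, 0.0819, 0.3699]
eef_rot: [1.994, 2.427, 0.001]
force: [0.7, 0.0, 0.5]
width: -0.0
grasp_force: 0.0
```

```bash
python3 - <<'E'
from h import *
np.set_printoptions(precision=4,suppress=True)
w=cam("wrist");s=cam("scene");t=cam("top");o=get_obs();print(o["tcp_pos"])
O=np.array([.6086,.1028,0]);Y=np.array([-.981,-.195,0]);X=np.array([-.195,.981,0]);Z=np.array([0,0,1])
u,n=np.cos(.5)*Y+np.sin(.5)*Z,-np.sin(.5)*Y+np.cos(.5)*Z
H=O-.065*Y+.185*Z;W=w["img"][:,:,::-1].copy();S=s["img"][:,:,::-1].copy()
for a in(.15,.225):
  for b in(-.018,.018):
    P=H+a*u+.008*n+b*X
    for c,im in((w,W),(s,S)):
        q=proj(c,P);print(q);cv2.circle(im,tuple(int(v) for v in q),2,(255,0,255),-1)
b=cv2.resize(W,(480,300));c=cv2.resize(S[150:290,230:390],(320,300),interpolation=cv2.INTER_CUBIC)
cv2.imwrite("pics/c7.png",np.hstack([b,c]))
E
```

```text
[0.501  0.0816 0.3693]
[369.3711 218.6528]
[356.5602 201.492 ]
[371.7029 177.4756]
[371.8836 203.6747]
[288.7543 236.4045]
[362.0042 173.7389]
[287.422  189.7581]
[376.8652 175.6039]
```

View pics/c7.png

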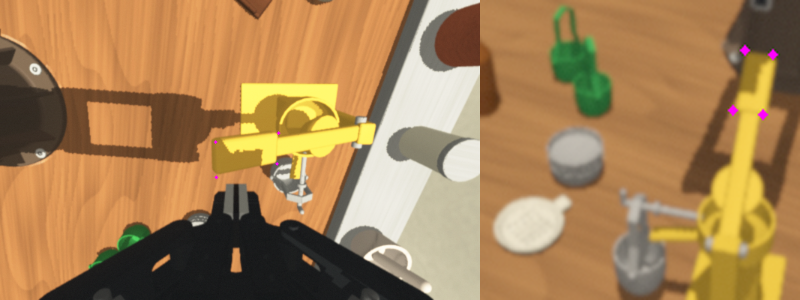

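The dots for the predicted plate corners land on the lever plate, and the pail hangs free. Now I'll press down.

apply_moves --pt "0 0 3 0 0" --pt "0 0 3 0 0" --pt "0 0 2 0 0" --pt "0 0 2 0 0" --pt "0 0 2 0 0" --pt "0 0 2 0 0" --pt "0 0 1.4 0 0" --pt "0 0 0 0 0"

```text
t: 14.2
tcp_pos: [0.5006, 0.0817, 0.2147]
eef_rot: [-1.995, -2.426, 0.001]
force: [-3.0, -0.4, 8.3]
width: 0.0
grasp_force: 3.3
```

apply_moves --pt "0 0 1.0 0 0" --pt "0 0 0.7 0 0" --pt "0 0 0 0 0" --pt "0 0 0 0 0" --pt "0 0 0 0 0"

```text
t: 14.82
tcp_pos: [0.5005, 0.0817, 0.1988]
eef_rot: [-1.995, -2.427, 0.001]
force: [-5.0, -2.5, 8.6]
width: 0.0001
grasp_force: 3.9
```

```bash
python3 - <<'E'
from h import *
np.set_printoptions(precision=4,suppress=True)
s=cam("scene");o=get_obs();print(o["tcp_pos"],o["force"])
O=np.array([.6086,.1028,0]);Y=np.array([-.981,-.195,0]);X=np.array([-.195,.981,0]);Z=np.array([0,0,1])
S=s["img"][:,:,::-1].copy()
for a in(.15,.225):
  for b in(-.018,.018):
    q=proj(s,O+(a-.065)*Y+.193*Z+b*X);cv2.circle(S,tuple(int(round(v)) for v in q),1,(255,0,255),-1)
cv2.imwrite("pics/c8.png",cv2.resize(S[150:290,230:390],(640,560),interpolation=cv2.INTER_CUBIC))
E
```

```text
[0.5005 0.0817 0.1988] [-4.948  -1.714   8.1255]
```

View pics/c8.png

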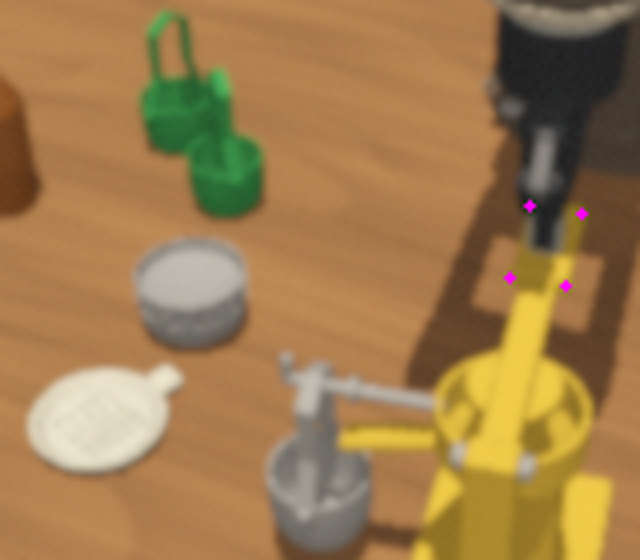

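The lever is almost level, the level-corner dots sit on the plate, and the pail hangs free. One small last step down.

apply_moves --pt "0 0 0.5 0 0" --pt "0 0 0 0 0" --pt "0 0 0 0 0" --pt "0 0 0 0 0" --pt "0 0 0 0 0" --pt "0 0 0 0 0" --pt "0 0 0 0 0" --pt "0 0 0 0 0"

```text
t: 15.88
tcp_pos: [0.5007, 0.0817, 0.1939]
eef_rot: [-1.995, -2.427, 0.0]
force: [-3.8, -0.1, 8.6]
width: -0.0003
grasp_force: 4.1
```

```bash
python3 -c "
from bench import *
print(get_obs()['tcp_pos'],get_obs()['force']);print(close_job())"
```

```text
[0.5006574  0.0816962  0.19387574] [-3.7534528  -0.06132611  8.59514352]
the job is handed in; nothing more can be done
None
```

The pail hangs free on the squeezer's hook, let go, and the fingers are holding the lever about level (roughly 0.5 rad, judged from finger height) with about 8.6 N down; I handed the job in at about 16 s, and no verdict came back.

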